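# Zero the incubator timer and hold the sprung lid at the airing mark

## Task

Air the dry-block incubator: while its lid is still shut, turn the timer knob on the deck anticlockwise (seen from above) all the way back to its zero stop. Then take the steel bar handle of the blue sprung lid with the gripper, raise the lid until its red pointer lines up with the green index on the curved scale, and finish while still holding it steady there, because it springs shut when let go. Do not shift the green index, the jar, the dropper bottle or the countdown timer.

Things in the scene. Friction and masses are not known exactly. Their poses are not given: they have to be found in the camera images.
- incubator: white dry-block incubator fixed to the counter, 224 (x) x 304 (y) mm, deck 76 mm high. Origin: centre of its underside; x points from its front (display, robot side) to its back, y to its left. Knob on the right third of the deck, lid in the middle, curved scale on the left (y = +118 to +132 mm, up to 205 mm high)
- timer_knob (a joint): black timer knob, vertical axis; rad, 0 at the zero stop, grows clockwise seen from above; starts at 0.8 to 1.4, 0.04 N m of friction, stays where left. Its raised bar grip, 42 mm long, 14 mm thick, 32 mm tall, on a 44 mm disc, lies along the incubator's x at 0, white line on the bar at the dial's long red tick; pinch it across its flat sides from above
- timer_knob_grip (a point): point on the knob's axis where to grip the bar, 7 mm below the bar's top and 23 mm above the disc; its x axis runs along the bar, y across the flat sides, z up; turns with the knob
- lid (a joint): lid angle in rad: 0 shut (the start), grows as the front edge rises, stop at 1.25. A spring shuts it: about 3.5 N upward at the handle starts it, about 5 N square to the lid (7.5 N straight up) holds it at 0.7 rad. Blue frame with a clear pane, 200 mm from hinge to front edge, 140 mm wide, 12 mm thick
- lid_handle (a point): middle of the handle: round steel bar, 12 mm diameter, 110 mm long, parallel to the hinge, an arm at each end, free all round; in the lid's frame 230 mm before and 30 mm above the hinge line, 30 mm before the lid's front edge. Frame turns with the lid: when shut x to the back, y along the bar. The bar can turn between the finger pads, so the gripper may point down throughout
- lid_hinge (a point): point of the lid's hinge line at the middle of the lid's rear edge, 83 mm above the counter; the hinge line is level, along the incubator's y
- lid_pointer (a point): tip of the red pointer at the left edge of the lid, 134 mm from the hinge line; moves with the lid beside the curved scale; its x axis lies in the lid's plane across the hinge line
- index (a joint): angle of the green index on the scale in rad, measured as the lid's angle: the lid's pointer lines up with it when the lid's angle is equal to it. Set anywhere from 0.45 to 0.8 for each run; stiff, must not be moved
- index_mark (a point): middle of the green index block, 18 mm long along the scale's arc, 20 mm wide, 134 mm from the hinge line; its x axis points along the radius to the hinge line
- sample_jar: small jar with green cap, 34 mm diameter, 48 mm high, stands left of the incubator; origin: centre of its underside. Bystander
- dropper_bottle: white dropper bottle, 28 mm diameter, 74 mm high, stands left of the incubator; origin: centre of its underside. Bystander
- countdown: white and green countdown timer, 54 x 58 x 71 mm, stands right of the incubator; origin: centre of its underside. Bystander

How it is judged (in metres and radians):
On the way, in this order (a step that is already met when the one before it is completed fails the run):
1. the timer knob is back at its zero stop with the lid still shut (value of joint timer_knob below 0.07 rad and value of joint lid below 0.06 rad), for 0.2 s.
2. the lid is held by the fingers with its pointer at the green index (angle between the x axis of lid_pointer and the x axis of index_mark, either way round below 0.07 rad and contact force between the fingers and lid above 1.5 N), for 0.3 s.
At the end, for the whole second after the job is handed in: The timer knob is at its zero stop (within 0.09 rad), and the gripper's fingers hold the lid still (under 0.08 rad/s, contact over 1.5 N) with its angle within 0.07 rad (4 degrees) of the green index, that is, the pointer within the index's length; the index has not been moved (all of step 2 and value of joint timer_knob below 0.09 rad and velocity of joint lid between -0.08 and 0.08 rad/s and distance of index_mark from where it was at the start of the episode below 0.006 m); the arm keeps its last pose, push and grip.
It fails at once if the lid is raised while the timer is not at zero (value of joint each of lid, timer_knob above 0.15 rad).
It fails at once if the green index is shifted (distance of index_mark from where it was at the start of the episode above 0.008 m).
It fails at once if the jar, dropper bottle or countdown timer is shifted or tipped (distance of any of sample_jar, dropper_bottle, countdown from where it was at the start of the episode above 0.02 m or angle between any of sample_jar, dropper_bottle, countdown's own z axis and vertical above 0.4 rad).
It also fails if it takes over 50 s, if anything falls off the work surface, if the arm or the gripper's body presses on something with over 40 N, if the wrist force passes 120 N, or if a joint passes its speed limit or range.

## Robot

A 6-joint arm with a two-finger parallel gripper is mounted at the origin on a cart in front of the work surface, level with it; the furniture and walls round the work are solid. World frame = base frame: x ahead of the robot, y to its left, z up, the work surface at z = 0. Lengths are in m, angles in degrees, forces in N, time in s.
With the tool pointing down it reaches from about 0.275 to 1 m from the base axis. Payload 8.4 kg.
Tool frame: the origin (TCP) lies at the very end of the fingers, on their centre line; the grasp point (between the pads) lies 19 mm behind it (manip.grip_point_offset is the distance from the TCP to the grasp point, in m); z points along the fingers, y is the line along which they close (so a half turn about z gives the same grasp; the last joint's range is limited). The gripper opens to 85 mm and grips with 20 to 120 N. Pads are 22 mm wide; open, the fingers measure 114 mm over their backs; the gripper's body (76 mm by 85 mm) begins 54 mm behind the grasp point. The pads swing forward as they close: fully open they stand 13 mm farther back than shut.
Start: joints at [-75.997, 20.225, 93.587, -0, 66.188, -0.138], TCP at [0.153, -0.606, 0.231] pointing down, gripper open.
Joint ranges: [-150.9, 150.9], [-52.94, 120.26], [3.33, 152.33], [-74.26, 254.26], [0, 154.13], [-172.89, 172.89]. Speed limits (degrees/s): [127.2, 127.2, 159.86, 180, 180, 180].

## Interface

Orientations are given as a 3x3 rotation matrix whose columns are the frame's x, y, z axes.
In Python, from plant import manip gives the robot as it stands.
- The arm moves only by the tool play_rows, never from a script. Its argument "moves" is a list of rows, each an object with "translation": the shift along the tool's x, y, z normalised to -1 to 1, where 1 is 0.08 m, a list of three; "twist": the turn about the tool's z normalised to -1 to 1, where 1 is 30 degrees; "gripper": the opening, from 0 (shut) to 1 (fully open). In form: [{"translation": [tx, ty, tz], "twist": twist, "gripper": gripper}, ...]. A call has 1 to 20 rows; each row is the pose to reach, as a shift and turn from the pose commanded when the call began, along the tool's axes at that moment; what a row does not reach only later rows make up. A row lasts 1/10 s, in which the tool goes at most 50 mm and 8.59 degrees, less where a joint would pass 70% of its speed; a pose out of reach is approached as far as the arm can. A call with a number of a shift or a turn outside -1 to 1 is refused whole. A call with a gripper value outside its range is refused whole. The fingers move at their own pace and stop on an object; the grip force is fixed at half the most. Time passes only in rows, so rows that repeat a pose let the fingers close. It gives the time, the measured TCP pose, the force, the opening and the grip force at its end, in the units of the state.
- manip.get_obs(): the state, without advancing time (a new reading comes with each control period).
- manip.read_camera(name): name is "scene" or "top" or "wrist"; returns (picture, depth): 480x640x3 uint8, red, green, blue; 480x640 float32, m along the optical axis (not along the pixel's ray), 0 where there is no reading.
- manip.calibration(name): a dict with "K" (3x3 intrinsics, pixels), "world_from_camera" (4x4, takes a point from camera to world coordinates). Camera axes: x right, y up, looking along -z (the intrinsics and any distortion apply to the point x, -y, -z); pixel columns grow to the right and rows downward; lengths in m; the calibration is good to about 2 mm. A picture is of the moment at which its call begins: read the wrist's pose just before it. calibration takes no time and is no camera call; for the wrist camera it gives the pose at the moment of the call.
- manip.close_job(): hands the job in; it is judged then, once.
The state is a dict: "time_s": time; "q": joint angles; "qd": joint speeds; "joint_torque": joint torques, N m; "eef_pos": TCP position; "ee_rot": TCP orientation; "force": force on the tool from outside, world axes, zero at the start; "ft_torque": the same for the moment, N m; "finger_gap": finger opening in m; "finger_force": force on a finger pad.
Only numpy, scipy, OpenCV 4.12 (cv2) and the standard library are available. Lean on these libraries where they do the work, as an engineer would, in place of code of your own. Each camera call takes 0.05 s, during which the arm holds its last target. There are 200 camera calls.

## Working session

There is one attempt and no reset: what is moved stays moved. The work goes in short steps, Python scripts to look and compute and a tool call to move; the robot and the scene stay as the last step left them, time stands still between calls to the robot, and variables do not carry over. Pictures are saved under pics/ and viewed, at most 10 in all, crops included, and the job is handed in when it is done.

Besides the shell and the picture viewer there is one more tool, called after "Emit:" by a JSON object that holds its "name" and its "arguments". play_rows: Moves the arm, as the interface text tells. Its arguments: {"type":"object","properties":{"moves":{"type":"array"}},"required":["moves"]}

```bash
mkdir -p pics; ls; cat > h.py <<'E'
import numpy as np, cv2
from plant import manip
def snap(n,f):
    c=manip.calibration(n); p,d=manip.read_camera(n)
    cv2.imwrite(f'pics/{f}.png',p[:,:,::-1]); np.savez(f'pics/{f}.npz',p=p,d=d,K=c['K'],T=c['world_from_camera'])
def cloud(f):
    z=np.load(f'pics/{f}.npz'); d=z['d'];K=z['K'];T=z['T']
    v,u=np.mgrid[:480,:640]
    P=np.stack([(u-K[0,2])/K[0,0]*d,-(v-K[1,2])/K[1,1]*d,-d],-1)
    return z['p'],d,P@T[:3,:3].T+T[:3,3]
E
python3 - <<'E'
from h import *
for n in('scene','top'):
    c=manip.calibration(n); print(n,c)
    snap(n,n+'0')
o=manip.get_obs(); print(o['time_s'],o['eef_pos'],o['ee_rot'],o['force'],o['finger_gap'])
E
```

```text
pics
scene {'K': array([[500.89417847,   0.        , 315.68948385],
       [  0.        , 500.89417847, 240.57849273],
       [  0.        ,   0.        ,   1.        ]]), 'world_from_camera': array([[-0.80198279,  0.46869666, -0.3703337 ,  0.20489003],
       [-0.59732743, -0.62420287,  0.50355805,  0.58864763],
       [ 0.00485261,  0.62505537,  0.78056533,  0.91199758],
       [ 0.        ,  0.        ,  0.        ,  1.        ]])}
top {'K': array([[488.05134591,   0.        , 330.0570355 ],
       [  0.        , 488.05134591, 245.59378733],
       [  0.        ,   0.        ,   1.        ]]), 'world_from_camera': array([[-0.00527504,  0.98297736, -0.183651  ,  0.42854416],
       [-0.99991858, -0.00731899, -0.01045348,  0.08955102],
       [-0.01161967,  0.1835809 ,  0.98293593,  1.01547143],
       [ 0.        ,  0.        ,  0.        ,  1.        ]])}
0.1 [ 0.1525627  -0.605648    0.23064108] [[ 9.69712373e-01  2.44249512e-01 -2.99164094e-04]
 [ 2.44249695e-01 -9.69711594e-01  1.22928685e-03]
 [ 1.01498213e-05 -1.26512540e-03 -9.99999200e-01]] [0.20892938 0.28219394 0.08247497] 0.08578565838348638
```

View pics/top0.png

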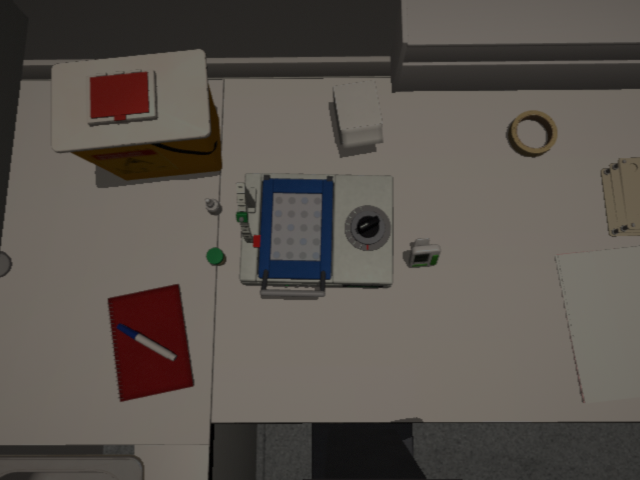

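View pics/scene0.png

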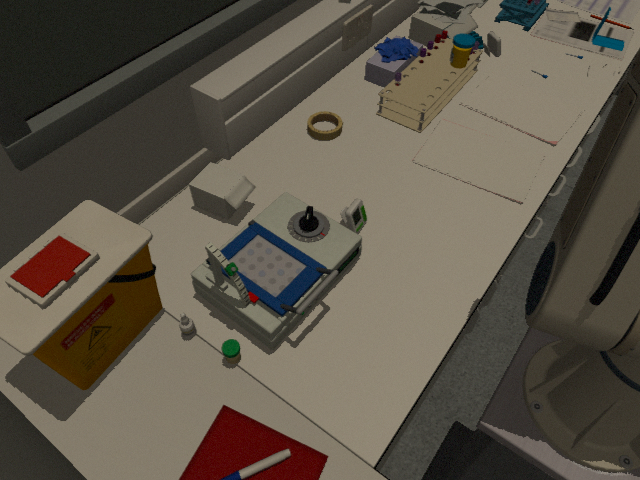

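The top view shows the incubator at columns 240–393, rows 175–287, the knob at (367,226), the handle bar at (293,293), the green index at (242,217) and the red pointer at (257,241). The scene view shows the same layout, with the jar and bottle on the left and the countdown on the right.

```bash
python3 - <<'E'
from h import *
for f in('top0','scene0'):
    p,d,W=cloud(f); p=p.astype(int); R,G,B=p[...,0],p[...,1],p[...,2]
    near=(W[...,0]>.2)&(W[...,0]<.8)&(W[...,1]>-.3)&(W[...,1]<.4)&(d>0)
    deck=near&(abs(W[...,2]-.076)<.004)
    r=cv2.minAreaRect(W[deck][:,:2].astype(np.float32)*1000); print(f,'deck',deck.sum(),r,np.median(W[deck],0))
    n,l,s,c=cv2.connectedComponentsWithStats(deck.astype(np.uint8));
    bar=near&(W[...,2]>.09)&(W[...,2]<.15)&(R<60)&(G<60)&(B<60)
    print('knob',bar.sum(),W[bar].mean(0) if bar.sum() else 0, W[bar][:,2].max() if bar.sum() else 0)
    gr=near&(G>R+40)&(G>B+25)&(W[...,2]>.03); n,l,s,c=cv2.connectedComponentsWithStats(gr.astype(np.uint8))
    for i in range(1,n):
        if s[i,4]>5: print('green',c[i],s[i,4],W[l==i].mean(0),W[l==i].max(0))
    rd=near&(R>G+80)&(W[...,2]>.05); n,l,s,c=cv2.connectedComponentsWithStats(rd.astype(np.uint8))
    for i in range(1,n):
        if s[i,4]>5: print('red',c[i],s[i,4],W[l==i].mean(0))
    # handle: in front of deck
    # blue lid
    bl=near&(B>R+40)&(B>G+20); print('blue',bl.sum(),W[bl].mean(0),cv2.minAreaRect(W[bl][:,:2].astype(np.float32)*1000))
p=cv2.imread('pics/top0.png'); a=cv2.resize(p[200:255,335:400],None,fx=6,fy=6,interpolation=cv2.INTER_CUBIC); b=cv2.resize(p[170:305,230:330],None,fx=4,fy=4,interpolation=cv2.INTER_CUBIC)
o=np.zeros((560,800,3),np.uint8); o[:330,:390]=a; o[:540,400:800]=b; cv2.imwrite('pics/c1.png',o)
E
```

```text
top0 deck 7240 ((646.5843505859375, 152.8301239013672), (525.52685546875, 250.02578735351562), 81.60956573486328) [0.6328986  0.05863857 0.07548951]
knob 1081 [0.6739149  0.21409695 0.1127005 ] 0.1498529738669594
green [240.81818182 214.18181818] 11 [0.64219755 0.25574152 0.18027819] [0.64276171 0.26253663 0.18183162]
green [214.33714286 255.47428571] 175 [0.59097615 0.33336872 0.04695181] [0.60693605 0.34834594 0.05178003]
red [256.03703704 240.90740741] 54 [0.61234405 0.24314755 0.087068  ]
blue 3077 [0.63310293 0.16550639 0.08826715] ((638.5390625, 165.99493408203125), (136.39620971679688, 195.9091033935547), 88.41287994384766)
scene0 deck 5113 ((644.490234375, 151.27215576171875), (522.5321655273438, 241.22178649902344), 83.94355010986328) [0.61872171 0.06971328 0.07648834]
knob 806 [0.64891079 0.18770586 0.11318431] 0.14997903919255995
green [362.77777778 210.22222222] 9 [ 0.58321096 -0.11050599  0.04352896] [ 0.58692838 -0.10788648  0.05253565]
green [230.73846154 268.15384615] 65 [0.63779182 0.25721232 0.17707065] [0.6450063  0.26617211 0.18242338]
green [230.37777778 347.13333333] 225 [0.5896438  0.33443636 0.04814647] [0.60594307 0.35014139 0.05157702]
red [252.39655172 296.68965517] 58 [0.61047142 0.24210643 0.08842477]
blue 2227 [0.6191251  0.16200382 0.08929367] ((637.2841186523438, 166.47512817382812), (138.61538696289062, 198.3007354736328), 88.05744934082031)
```

View pics/c1.png

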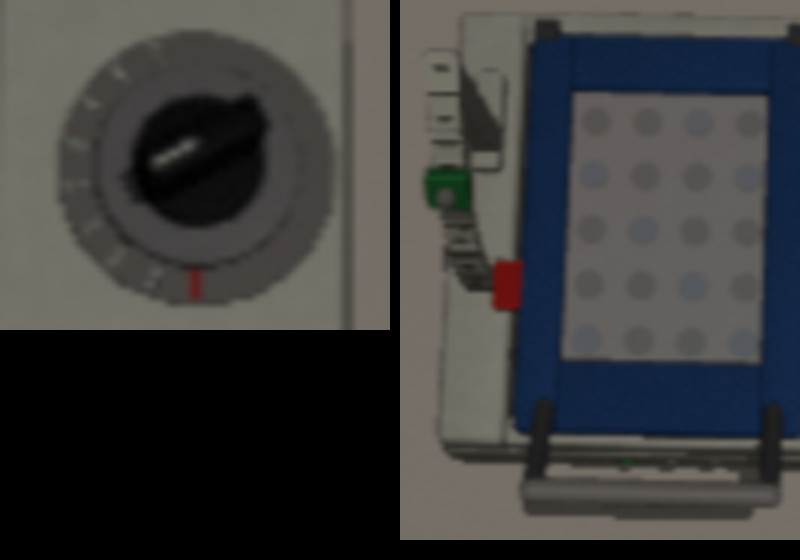

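```bash
python3 - <<'E'
from h import *
for f,(u0,u1,v0,v1) in (('top0',(350,388,208,244)),('scene0',(292,325,200,240))):
    p,d,W=cloud(f); q=W[v0:v1,u0:u1]; c=p[v0:v1,u0:u1].max(-1)
    print(f,np.histogram(q[...,2],bins=np.arange(.07,.135,.004)))
    m=(q[...,2]>q[...,2].max()-.010); pts=q[m]; print(m.sum(),pts.mean(0),q[...,2].max(),cv2.minAreaRect(pts[:,:2].astype(np.float32)*1000))
p,d,W=cloud('top0')
u,v=np.meshgrid(range(640),range(480))
m=(abs(W[...,2]-.076)<.004)&(u>236)&(u<397)&(v>170)&(v<292)
print('deck',cv2.minAreaRect(W[m][:,:2].astype(np.float32)*1000))
m=(W[...,2]>.10)&(v>284)&(v<302)&(u>255)&(u<330); q=W[m]
m=(W[...,2]>.085)&(v>287)&(v<302)&(u>255)&(u<330); q=W[m]
print('bar',m.sum(),q.mean(0),q.min(0),q.max(0),cv2.minAreaRect(q[:,:2].astype(np.float32)*1000))
# lid axis by blue mask
pi=p.astype(int); b=(pi[...,2]>pi[...,0]+40)&(pi[...,2]>pi[...,1]+20)&(u>236)&(u<340)&(v>170)&(v<292)
print('lid',cv2.minAreaRect(W[b][:,:2].astype(np.float32)*1000),np.median(W[b][:,2]))
E
```

```text
top0 (array([ 39, 360, 377, 189, 120,  76,   5,  10,  14,   9,   9,  44, 105,
         8,   0,   0]), array([0.07 , 0.074, 0.078, 0.082, 0.086, 0.09 , 0.094, 0.098, 0.102,
       0.106, 0.11 , 0.114, 0.118, 0.122, 0.126, 0.13 , 0.134]))
3 [0.42854416 0.08955102 1.01547143] 1.0154714339622712 ((428.5441589355469, 89.55101776123047), (0.0, 0.0), 0.0)
scene0 (array([ 17, 354, 258, 178,  81,  78,  10,  12,  11,  12,  10,  18,  77,
        12,   0,   0]), array([0.07 , 0.074, 0.078, 0.082, 0.086, 0.09 , 0.094, 0.098, 0.102,
       0.106, 0.11 , 0.114, 0.118, 0.122, 0.126, 0.13 , 0.134]))
6 [0.20489003 0.58864763 0.91199758] 0.9119975804882479 ((204.89002990722656, 588.6475830078125), (0.0, 0.0), 0.0)
deck ((642.6038818359375, 125.30227661132812), (297.0292663574219, 220.08212280273438), 88.2640380859375)
bar 456 [0.50746378 0.16517977 0.13606339] [0.42854416 0.08955102 0.10698712] [0.51861417 0.22920998 1.01547143] ((498.62481689453125, 144.47642517089844), (164.51026916503906, 68.18193817138672), 60.59917068481445)
lid ((581.4950561523438, 165.1480712890625), (309.4811096191406, 143.72525024414062), 1.3907217979431152) 0.08828079562326385
```

```bash
python3 - <<'E'
from h import *
for f,(u0,u1,v0,v1) in (('top0',(350,388,208,244)),('scene0',(292,325,200,240))):
    p,d,W=cloud(f); q=W[v0:v1,u0:u1]; dd=d[v0:v1,u0:u1]
    m=(q[...,2]>.114)&(dd>0); pts=q[m]; print(m.sum(),pts.mean(0),np.median(pts[:,2]),cv2.minAreaRect(pts[:,:2].astype(np.float32)*1000), np.degrees(np.arctan2(*cv2.fitLine(pts[:,:2].astype(np.float32),2,0,1,1).ravel()[1::-1])))
p,d,W=cloud('top0')
u,v=np.meshgrid(range(640),range(480))
m=(d>0)&(W[...,2]>.095)&(v>284)&(v<302)&(u>255)&(u<330); q=W[m]
r=cv2.minAreaRect(q[:,:2].astype(np.float32)*1000);print('bar',m.sum(),np.median(q,0),q.max(0),r)
pi=p.astype(int); b=(d>0)&(pi[...,2]>pi[...,0]+40)&(pi[...,2]>pi[...,1]+20)&(u>236)&(u<340)&(v>170)&(v<292)
print('lid',cv2.minAreaRect(W[b][:,:2].astype(np.float32)*1000))
o=manip.get_obs(); c=manip.calibration('wrist')
print(np.linalg.inv(np.r_[np.c_[o['ee_rot'],o['eef_pos']],[[0,0,0,1]]])@c['world_from_camera'],c['K'])
# deltas for a pose directly in tool axes
R=o['ee_rot']
for t in ([.643,.063,.19],): print((R.T@(np.array(t)-o['eef_pos']))/.08, np.degrees(np.arctan2(R[1,0],R[0,0])))
E
```

```text
157 [0.63914034 0.02568306 0.11906591] 0.11911839360825283 ((639.3524780273438, 25.218469619750977), (14.282812118530273, 41.66737747192383), 27.917226791381836) -62.045654
107 [0.63771337 0.02810675 0.11979784] 0.12014677708486077 ((639.1714477539062, 26.893884658813477), (14.500238418579102, 45.144405364990234), 28.331823348999023) -62.746426
bar 480 [0.50978473 0.1643079  0.11643474] [0.52442197 0.22920998 0.12210504] ((513.64111328125, 169.0352783203125), (120.33247375488281, 21.991079330444336), 89.64018249511719)
lid ((638.5390625, 165.99493408203125), (136.39620971679688, 195.9091033935547), 88.41287994384766)
[[-1.67422432e-03  9.55531890e-01  2.94883035e-01  7.52050710e-02]
 [ 9.99998594e-01  1.57331943e-03  5.79433404e-04  2.63699906e-05]
 [ 8.97218871e-05  2.94883591e-01 -9.55533181e-01 -1.43787134e-01]
 [ 0.00000000e+00  0.00000000e+00  0.00000000e+00  1.00000000e+00]] [[354.68305677   0.         315.67654545]
 [  0.         354.68305677 234.75244786]
 [  0.           0.           1.        ]]
[ 7.98624717 -6.60694037  0.51645353] 14.13749735838791
```

```bash
cat >> h.py <<'E'
def plan(goal,yaw,n):
    """tool-frame shifts/twists for n calls from the present pose to goal (tool down)"""
    o=manip.get_obs(); R=o['ee_rot']; P=o['eef_pos']; y0=np.degrees(np.arctan2(R[1,0],R[0,0]))
    dy=yaw-y0; print('now',P.round(4),'yaw',y0.round(2),'t',o['time_s'])
    for i in range(n):
        y=np.radians(y0+dy*i/n); A=np.array([[np.cos(y),np.sin(y),0],[np.sin(y),-np.cos(y),0],[0,0,-1]])
        print((A.T@(np.array(goal)-P)/n/.08).round(3),'tw',round(-dy/n/30,3))
E
python3 -c "
from h import *
plan([.625,.026,.2],117.7,8)"
```

```text
now [ 0.1526 -0.6056  0.2306] yaw 14.14 t 0.1
[ 0.957 -0.777  0.048] tw -0.432
[ 1.107 -0.543  0.048] tw -0.432
[ 1.2   -0.281  0.048] tw -0.432
[ 1.232 -0.005  0.048] tw -0.432
[1.202 0.271 0.048] tw -0.432
[1.111 0.534 0.048] tw -0.432
[0.963 0.769 0.048] tw -0.432
[0.766 0.965 0.048] tw -0.432
```

```bash
python3 -c "
from h import *
plan([.625,.026,.2],117.7,10)"
```

```text
now [ 0.1526 -0.6056  0.2306] yaw 14.14 t 0.1
[ 0.766 -0.621  0.038] tw -0.345
[ 0.865 -0.474  0.038] tw -0.345
[ 0.936 -0.31   0.038] tw -0.345
[ 0.976 -0.137  0.038] tw -0.345
[0.985 0.041 0.038] tw -0.345
[0.962 0.217 0.038] tw -0.345
[0.907 0.386 0.038] tw -0.345
[0.823 0.543 0.038] tw -0.345
[0.712 0.682 0.038] tw -0.345
[0.578 0.799 0.038] tw -0.345
```

Emit:
{"name": "play_rows", "arguments": {"moves": [{"translation":[0.38,-0.31,0.02],"twist":-0.17,"gripper":1},{"translation":[0.77,-0.62,0.04],"twist":-0.345,"gripper":1},{"translation":[0.77,-0.62,0.04],"twist":-0.345,"gripper":1},{"translation":[0.77,-0.62,0.04],"twist":-0.345,"gripper":1}]}}

```text
time_s: 0.5
eef_pos: [0.2007, -0.5424, 0.228]
ee_rot: [[0.91, 0.415, -0.0], [0.415, -0.91, 0.0], [-0.0, -0.0, -1.0]]
force: [0.2, -1.2, -0.5]
finger_gap: 0.0855
finger_force: 0.0
```

Emit:
{"name": "play_rows", "arguments": {"moves": [{"translation":[0.43,-0.24,0.02],"twist":-0.17,"gripper":1},{"translation":[0.865,-0.475,0.04],"twist":-0.345,"gripper":1},{"translation":[0.865,-0.475,0.04],"twist":-0.345,"gripper":1}]}}

```text
time_s: 0.8
eef_pos: [0.2487, -0.4774, 0.2245]
ee_rot: [[0.819, 0.574, 0.0], [0.574, -0.819, 0.002], [0.001, -0.001, -1.0]]
force: [-1.1, 0.3, -0.1]
finger_gap: 0.0853
finger_force: 0.0
```

Emit:
{"name": "play_rows", "arguments": {"moves": [{"translation":[0.47,-0.155,0.02],"twist":-0.17,"gripper":1},{"translation":[0.935,-0.31,0.04],"twist":-0.345,"gripper":1},{"translation":[0.935,-0.31,0.04],"twist":-0.345,"gripper":1}]}}

```text
time_s: 1.1
eef_pos: [0.2959, -0.4149, 0.2215]
ee_rot: [[0.703, 0.712, 0.0], [0.712, -0.703, 0.001], [0.001, -0.001, -1.0]]
force: [-0.6, 0.0, 0.3]
finger_gap: 0.0853
finger_force: 0.0
```

Emit:
{"name": "play_rows", "arguments": {"moves": [{"translation":[0.49,-0.07,0.02],"twist":-0.17,"gripper":1},{"translation":[0.975,-0.14,0.04],"twist":-0.345,"gripper":1},{"translation":[0.975,-0.14,0.04],"twist":-0.345,"gripper":1}]}}

```text
time_s: 1.4
eef_pos: [0.3431, -0.3522, 0.2184]
ee_rot: [[0.564, 0.826, 0.0], [0.826, -0.564, 0.0], [0.001, 0.0, -1.0]]
force: [-0.4, -0.1, -0.5]
finger_gap: 0.0853
finger_force: 0.0
```

Emit:
{"name": "play_rows", "arguments": {"moves": [{"translation":[0.49,0.02,0.02],"twist":-0.17,"gripper":1},{"translation":[0.985,0.04,0.04],"twist":-0.345,"gripper":1},{"translation":[0.985,0.04,0.04],"twist":-0.345,"gripper":1}]}}

```text
time_s: 1.7
eef_pos: [0.3906, -0.2894, 0.2153]
ee_rot: [[0.406, 0.914, 0.001], [0.914, -0.406, 0.0], [0.0, 0.001, -1.0]]
force: [-0.2, -0.3, 1.0]
finger_gap: 0.0851
finger_force: 0.0
```

Emit:
{"name": "play_rows", "arguments": {"moves": [{"translation":[0.48,0.11,0.02],"twist":-0.17,"gripper":1},{"translation":[0.96,0.22,0.04],"twist":-0.345,"gripper":1},{"translation":[0.96,0.22,0.04],"twist":-0.345,"gripper":1}]}}

```text
time_s: 2.0
eef_pos: [0.4383, -0.2268, 0.2122]
ee_rot: [[0.236, 0.972, 0.001], [0.972, -0.236, -0.0], [0.0, 0.001, -1.0]]
force: [-0.2, 0.4, 0.5]
finger_gap: 0.0858
finger_force: 0.0
```

Emit:
{"name": "play_rows", "arguments": {"moves": [{"translation":[0.455,0.19,0.02],"twist":-0.17,"gripper":1},{"translation":[0.91,0.385,0.04],"twist":-0.345,"gripper":1},{"translation":[0.91,0.385,0.04],"twist":-0.345,"gripper":1}]}}

```text
time_s: 2.3
eef_pos: [0.4858, -0.1636, 0.209]
ee_rot: [[0.058, 0.998, 0.001], [0.998, -0.058, -0.0], [-0.0, 0.001, -1.0]]
force: [0.3, -0.2, 0.5]
finger_gap: 0.0853
finger_force: 0.0
```

Emit:
{"name": "play_rows", "arguments": {"moves": [{"translation":[0.41,0.27,0.02],"twist":-0.17,"gripper":1},{"translation":[0.82,0.545,0.04],"twist":-0.345,"gripper":1},{"translation":[0.82,0.545,0.04],"twist":-0.345,"gripper":1}]}}

```text
time_s: 2.6
eef_pos: [0.5333, -0.1009, 0.2057]
ee_rot: [[-0.122, 0.993, 0.002], [0.993, 0.122, -0.0], [-0.0, 0.001, -1.0]]
force: [-0.1, 0.0, -0.0]
finger_gap: 0.0853
finger_force: 0.0
```

Emit:
{"name": "play_rows", "arguments": {"moves": [{"translation":[0.355,0.34,0.02],"twist":-0.17,"gripper":1},{"translation":[0.71,0.68,0.04],"twist":-0.345,"gripper":1},{"translation":[0.71,0.68,0.04],"twist":-0.345,"gripper":1}]}}

```text
time_s: 2.9
eef_pos: [0.5804, -0.038, 0.2024]
ee_rot: [[-0.298, 0.955, 0.001], [0.955, 0.298, -0.0], [-0.001, 0.001, -1.0]]
force: [0.0, 0.2, 0.8]
finger_gap: 0.085
finger_force: 0.0
```

Emit:
{"name": "play_rows", "arguments": {"moves": [{"translation":[0.29,0.4,0.02],"twist":-0.17,"gripper":1},{"translation":[0.58,0.8,0.04],"twist":-0.345,"gripper":1},{"translation":[0.58,0.8,0.04],"twist":-0.345,"gripper":1},{"translation":[0.58,0.8,0.04],"twist":-0.345,"gripper":1}]}}

```text
time_s: 3.3
eef_pos: [0.6253, 0.0233, 0.1989]
ee_rot: [[-0.461, 0.887, -0.001], [0.887, 0.461, -0.001], [-0.0, -0.001, -1.0]]
force: [0.5, -0.6, 0.6]
finger_gap: 0.0852
finger_force: 0.0
```

```bash
python3 - <<'E'
from h import *
snap('wrist','w1')
p,d,W=cloud('w1')
m=(d>0)&(abs(W[...,2]-.119)<.006)&(np.hypot(W[...,0]-.639,W[...,1]-.026)<.03); q=W[m]
print(m.sum(),q.mean(0),np.median(q[:,2]),cv2.minAreaRect(q[:,:2].astype(np.float32)*1000))
plan([.639,.026,.1],117.7,1)
E
```

```text
1246 [0.63777724 0.02775721 0.12056231] 0.12078675511410397 ((638.6801147460938, 26.6888427734375), (13.667238235473633, 41.546600341796875), 27.908315658569336)
now [0.6249 0.023  0.199 ] yaw 117.44 t 3.35
[-0.048  0.173  1.237] tw -0.009
```

View pics/w1.png

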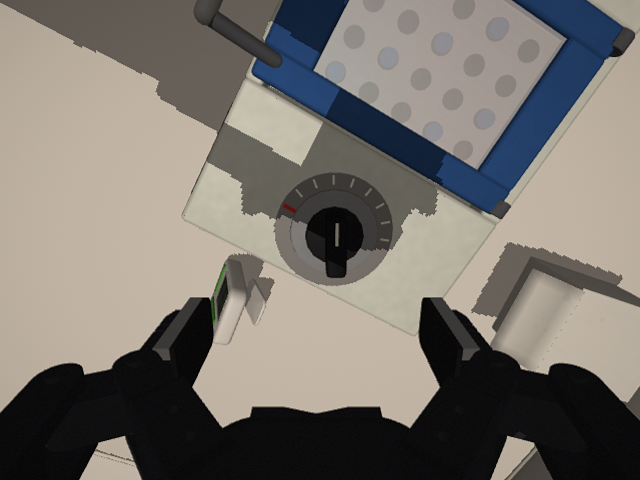

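The wrist view shows the knob bar already lined up with the fingers: bar at (337,255), white line at (337,235), red tick at (289,208).

Emit:
{"name": "play_rows", "arguments": {"moves": [{"translation":[-0.035,0.175,0.3],"twist":-0.015,"gripper":0.55},{"translation":[-0.035,0.175,0.6],"twist":-0.015,"gripper":0.55},{"translation":[-0.035,0.175,0.6],"twist":-0.015,"gripper":0.55},{"translation":[-0.035,0.175,0.6],"twist":-0.015,"gripper":0.55}]}}

```text
time_s: 3.75
eef_pos: [0.6385, 0.0278, 0.1515]
ee_rot: [[-0.469, 0.883, -0.001], [0.883, 0.469, -0.0], [0.0, -0.001, -1.0]]
force: [-0.3, 0.4, 0.4]
finger_gap: 0.0468
finger_force: 0.0
```

Emit:
{"name": "play_rows", "arguments": {"moves": [{"translation":[0,0,0.3],"twist":0,"gripper":0.55},{"translation":[0,0,0.5],"twist":0,"gripper":0.55},{"translation":[0,0,0.66],"twist":0,"gripper":0.55},{"translation":[0,0,0.66],"twist":0,"gripper":0.55}]}}

```text
time_s: 4.15
eef_pos: [0.6381, 0.029, 0.097]
ee_rot: [[-0.471, 0.882, -0.003], [0.882, 0.471, -0.0], [0.001, -0.003, -1.0]]
force: [0.1, -0.6, -0.2]
finger_gap: 0.0467
finger_force: 0.0
```

Emit:
{"name": "play_rows", "arguments": {"moves": [{"translation":[0,0,0],"twist":0,"gripper":0},{"translation":[0,0,0],"twist":0,"gripper":0},{"translation":[0,0,0],"twist":0,"gripper":0},{"translation":[0,0,0],"twist":0,"gripper":0},{"translation":[0,0,0],"twist":0,"gripper":0},{"translation":[0,0,0],"twist":0,"gripper":0},{"translation":[0,0,0],"twist":0,"gripper":0}]}}

```text
time_s: 4.85
eef_pos: [0.6382, 0.0285, 0.0996]
ee_rot: [[-0.471, 0.882, -0.002], [0.882, 0.471, -0.001], [-0.0, -0.002, -1.0]]
force: [-7.0, -4.5, 8.1]
finger_gap: 0.0128
finger_force: 59.6
```

Emit:
{"name": "play_rows", "arguments": {"moves": [{"translation":[0,0,0],"twist":-0.2,"gripper":0},{"translation":[0,0,0],"twist":-0.4,"gripper":0},{"translation":[0,0,0],"twist":-0.6,"gripper":0},{"translation":[0,0,0],"twist":-0.8,"gripper":0},{"translation":[0,0,0],"twist":-1,"gripper":0},{"translation":[0,0,0],"twist":-1,"gripper":0}]}}

```text
time_s: 5.45
eef_pos: [0.6373, 0.0277, 0.0996]
ee_rot: [[-0.851, 0.525, -0.004], [0.525, 0.851, -0.002], [0.002, -0.004, -1.0]]
force: [-10.3, -8.0, 11.5]
finger_gap: 0.0128
finger_force: 60.1
```

Emit:
{"name": "play_rows", "arguments": {"moves": [{"translation":[0,0,0],"twist":-0.2,"gripper":0},{"translation":[0,0,0],"twist":-0.4,"gripper":0},{"translation":[0,0,0],"twist":-0.6,"gripper":0},{"translation":[0,0,0],"twist":-0.75,"gripper":0},{"translation":[0,0,0],"twist":-0.9,"gripper":0},{"translation":[0,0,0],"twist":-0.9,"gripper":0}]}}

```text
time_s: 6.05
eef_pos: [0.6368, 0.0268, 0.0996]
ee_rot: [[-0.997, 0.082, -0.005], [0.082, 0.997, -0.004], [0.004, -0.004, -1.0]]
force: [-12.2, -13.8, 12.4]
finger_gap: 0.0124
finger_force: 60.3
```

```bash
python3 - <<'E'
from h import *
o=manip.get_obs();R=o['ee_rot'];print(o['ft_torque'],np.degrees(np.arctan2(R[1,0],R[0,0])),o['force'],o['q'])
E
```

```text
[-2.14675349  1.96186677  0.03458395] 175.28126465250008 [-12.16601375 -13.84327334  12.37549315] [  2.37866183  29.62413015  97.59472169  -0.24938968  53.06109838
 -82.75275458]
```

Emit:
{"name": "play_rows", "arguments": {"moves": [{"translation":[0.02,-0.02,-0.02],"twist":-0.05,"gripper":0},{"translation":[0.02,-0.02,-0.02],"twist":-0.1,"gripper":0},{"translation":[0.02,-0.02,-0.02],"twist":-0.15,"gripper":0},{"translation":[0.02,-0.02,-0.02],"twist":-0.2,"gripper":0},{"translation":[0.02,-0.02,-0.02],"twist":-0.2,"gripper":0}]}}

```text
time_s: 6.55
eef_pos: [0.6366, 0.0264, 0.0998]
ee_rot: [[-1.0, -0.018, -0.002], [-0.018, 1.0, -0.001], [0.002, -0.001, -1.0]]
force: [-0.9, -7.2, -5.0]
finger_gap: 0.0125
finger_force: 68.3
```

```bash
python3 - <<'E'
from h import *
o=manip.get_obs();R=o['ee_rot'];print(o['ft_torque'],np.degrees(np.arctan2(R[1,0],R[0,0])),o['force'],o['q'])
E
```

```text
[-1.21024744  0.14938038 -1.29916888] -178.988418194397 [-0.89782539 -7.24519683 -4.99529564] [ 2.28340647e+00  2.95149301e+01  9.77546672e+01 -9.13864417e-02
  5.28394588e+01 -8.86729745e+01]
```

Emit:
{"name": "play_rows", "arguments": {"moves": [{"translation":[0,0,0],"twist":0,"gripper":0},{"translation":[0,0,0],"twist":0.06,"gripper":0.5},{"translation":[0,0,0],"twist":0.06,"gripper":0.5},{"translation":[0,0,0],"twist":0.06,"gripper":0.5},{"translation":[0,0,0],"twist":0.06,"gripper":0.5},{"translation":[0,0,-0.3],"twist":0.06,"gripper":0.5},{"translation":[0,0,-0.6],"twist":0.06,"gripper":0.5},{"translation":[0,0,-1],"twist":0.06,"gripper":0.5},{"translation":[0,0,-1],"twist":0.06,"gripper":0.5},{"translation":[0,0,-1],"twist":0.06,"gripper":0.5}]}}

```text
time_s: 7.55
eef_pos: [0.6381, 0.028, 0.181]
ee_rot: [[-1.0, 0.012, 0.002], [0.012, 1.0, 0.0], [-0.002, 0.0, -1.0]]
force: [-0.1, -0.4, -0.2]
finger_gap: 0.0431
finger_force: 0.0
```

```bash
python3 - <<'E'
from h import *
snap('wrist','w2'); snap('top','top2')
p,d,W=cloud('w2')
m=(d>0)&(abs(W[...,2]-.119)<.006)&(np.hypot(W[...,0]-.639,W[...,1]-.026)<.03); q=W[m]
print(m.sum(),q.mean(0),cv2.minAreaRect(q[:,:2].astype(np.float32)*1000))
b=(d>0)&(p[...,2]>p[...,0].astype(int)+40)&(p[...,2]>p[...,1].astype(int)+20)
print(b.sum(),cv2.minAreaRect(W[b][:,:2].astype(np.float32)*1000))
plan([.511,.168,.18],88.3,1); print(manip.get_obs()['force'])
E
```

```text
1440 [0.63678697 0.02603487 0.12048301] ((638.3086547851562, 26.126901626586914), (13.643674850463867, 41.074188232421875), 88.84629821777344)
26660 ((637.726318359375, 148.424072265625), (175.50978088378906, 199.11436462402344), 88.04097747802734)
now [0.6369 0.0279 0.1793] yaw 179.31 t 7.65
[ 1.595  1.732 -0.009] tw 3.034
[-0.7472469 -0.1188657 -0.1534746]
```

View pics/w2.png

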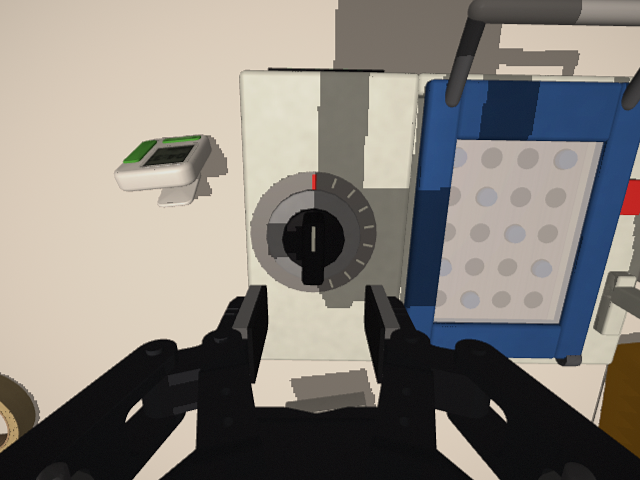

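The knob now sits at its zero stop: the white line at (313,238) points at the red tick (314,181). Next I move to the handle.

```bash
python3 -c "
from h import *
plan([.511,.168,.18],88.3,4)"
```

```text
now [0.6369 0.0279 0.1793] yaw 179.31 t 7.65
[ 0.399  0.433 -0.002] tw 0.758
[ 0.535  0.245 -0.002] tw 0.758
[ 0.588  0.019 -0.002] tw 0.758
[ 0.55  -0.21  -0.002] tw 0.758
```

Emit:
{"name": "play_rows", "arguments": {"moves": [{"translation":[0.13,0.14,0],"twist":0.25,"gripper":0.45},{"translation":[0.27,0.29,0],"twist":0.5,"gripper":0.45},{"translation":[0.4,0.435,0],"twist":0.76,"gripper":0.45},{"translation":[0.4,0.435,0],"twist":0.76,"gripper":0.45}]}}

```text
time_s: 8.05
eef_pos: [0.6041, 0.064, 0.1787]
ee_rot: [[-0.916, 0.4, -0.003], [0.4, 0.916, 0.0], [0.003, -0.001, -1.0]]
force: [-0.7, -0.9, 1.0]
finger_gap: 0.0382
finger_force: 0.0
```

Emit:
{"name": "play_rows", "arguments": {"moves": [{"translation":[0.18,0.08,0],"twist":0.25,"gripper":0.45},{"translation":[0.36,0.16,0],"twist":0.5,"gripper":0.45},{"translation":[0.535,0.245,0],"twist":0.76,"gripper":0.45},{"translation":[0.535,0.245,0],"twist":0.76,"gripper":0.45}]}}

```text
time_s: 8.45
eef_pos: [0.5735, 0.0986, 0.1793]
ee_rot: [[-0.692, 0.722, -0.002], [0.722, 0.692, -0.0], [0.001, -0.001, -1.0]]
force: [-0.1, -0.5, 0.3]
finger_gap: 0.0386
finger_force: 0.0
```

Emit:
{"name": "play_rows", "arguments": {"moves": [{"translation":[0.2,0.01,0],"twist":0.25,"gripper":0.45},{"translation":[0.4,0.01,0],"twist":0.5,"gripper":0.45},{"translation":[0.59,0.02,0],"twist":0.76,"gripper":0.45},{"translation":[0.59,0.02,0],"twist":0.76,"gripper":0.45}]}}

```text
time_s: 8.85
eef_pos: [0.5427, 0.1335, 0.1796]
ee_rot: [[-0.361, 0.933, -0.001], [0.933, 0.361, -0.0], [0.0, -0.001, -1.0]]
force: [0.2, -0.0, 0.3]
finger_gap: 0.0384
finger_force: 0.0
```

Emit:
{"name": "play_rows", "arguments": {"moves": [{"translation":[0.18,-0.07,0],"twist":0.25,"gripper":0.45},{"translation":[0.36,-0.14,0],"twist":0.5,"gripper":0.45},{"translation":[0.55,-0.21,0],"twist":0.76,"gripper":0.45},{"translation":[0.55,-0.21,0],"twist":0.76,"gripper":0.45},{"translation":[0.55,-0.21,0],"twist":0.76,"gripper":0.45}]}}

```text
time_s: 9.35
eef_pos: [0.5126, 0.1679, 0.18]
ee_rot: [[0.025, 1.0, 0.001], [1.0, -0.025, -0.0], [-0.0, 0.001, -1.0]]
force: [0.4, 0.2, 0.6]
finger_gap: 0.0387
finger_force: 0.0
```

```bash
python3 - <<'E'
from h import *
snap('wrist','w3')
p,d,W=cloud('w3')
x,y,z=np.moveaxis(W,-1,0)
m=(d>0)&(z>.104)&(z<.125)&(x<.53)&(x>.48)&(y>.1)&(y<.24); q=W[m]
print(m.sum(),q.mean(0),q.min(0),q.max(0),cv2.minAreaRect(q[:,:2].astype(np.float32)*1000))
plan([.51,.168,.1],88.3,1)
pi=p.astype(int);g=(d>0)&(pi[...,1]>pi[...,0]+40)&(pi[...,1]>pi[...,2]+25)&(z>.1)
print('green',g.sum(), W[g].mean(0) if g.any() else 0,W[g].min(0) if g.any() else 0,W[g].max(0) if g.any() else 0)
h=np.array([.7385,.163,.083]); ex=np.array([np.cos(.031),-np.sin(.031)])
if g.any():
    r=W[g]-h; a=-r[:,:2]@ex; print(np.percentile(np.hypot(a,r[:,2]),[2,50,98]),np.percentile(np.arctan2(r[:,2],a),[2,10,50,90,98]))
E
```

```text
4224 [0.5103314  0.17633562 0.11696388] [0.50056345 0.11013461 0.10402825] [0.52989851 0.23084875 0.12166215] ((515.2364501953125, 170.45632934570312), (120.72823333740234, 28.8362979888916), 89.73876190185547)
now [0.5126 0.1678 0.1801] yaw 88.49 t 9.4
[ 0.002 -0.033  1.001] tw 0.006
green 1202 [0.63379616 0.25485979 0.17445738] [0.62922485 0.24611071 0.16881618] [0.63977496 0.26582788 0.18106489]
[0.13939261 0.14118715 0.14307194] [0.66611378 0.67276808 0.70410434 0.73918794 0.74945072]
```

View pics/w3.png

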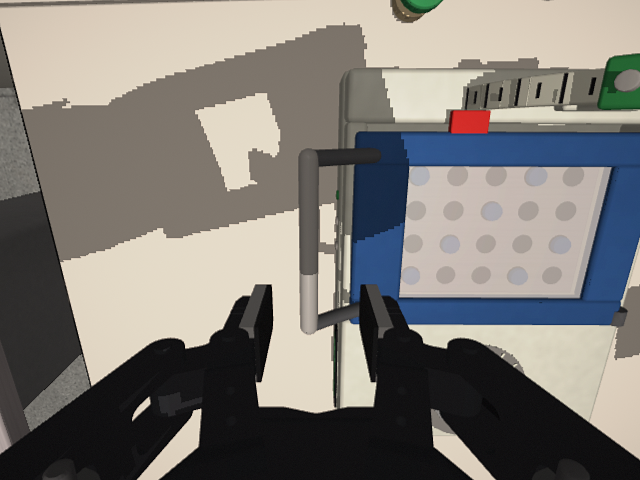

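The wrist view shows the bar at column 309 (rows 150–330) between the fingers, the red pointer at (470,121), and the green index at (625,82), cut off by the image edge.

Emit:
{"name": "play_rows", "arguments": {"moves": [{"translation":[0,-0.05,0.3],"twist":0,"gripper":0.4},{"translation":[0,-0.05,0.6],"twist":0,"gripper":0.4},{"translation":[0,-0.05,0.8],"twist":0,"gripper":0.4},{"translation":[0,-0.05,1],"twist":0,"gripper":0.4},{"translation":[0,-0.05,1],"twist":0,"gripper":0.4},{"translation":[0,-0.05,1],"twist":0,"gripper":0.4}]}}

```text
time_s: 10.0
eef_pos: [0.5082, 0.1681, 0.1002]
ee_rot: [[0.031, 1.0, -0.0], [1.0, -0.031, -0.0], [-0.0, -0.0, -1.0]]
force: [0.6, 0.3, 1.1]
finger_gap: 0.0342
finger_force: 0.0
```

Emit:
{"name": "play_rows", "arguments": {"moves": [{"translation":[0,0,0.03],"twist":0,"gripper":0.2},{"translation":[0,0,0.03],"twist":0,"gripper":0},{"translation":[0,0,0.03],"twist":0,"gripper":0},{"translation":[0,0,0.03],"twist":0,"gripper":0},{"translation":[0,0,0.03],"twist":0,"gripper":0},{"translation":[0,0,0.03],"twist":0,"gripper":0},{"translation":[0,0,0.03],"twist":0,"gripper":0}]}}

```text
time_s: 10.7
eef_pos: [0.508, 0.1686, 0.098]
ee_rot: [[0.033, 0.999, 0.001], [0.999, -0.033, 0.0], [0.0, 0.001, -1.0]]
force: [1.0, -2.0, 4.1]
finger_gap: 0.0098
finger_force: 58.8
```

Emit:
{"name": "play_rows", "arguments": {"moves": [{"translation":[0,0.022,-0.143],"twist":0,"gripper":0},{"translation":[0,0.052,-0.285],"twist":0,"gripper":0},{"translation":[0,0.089,-0.425],"twist":0,"gripper":0},{"translation":[0,0.132,-0.564],"twist":0,"gripper":0},{"translation":[0,0.182,-0.7],"twist":0,"gripper":0},{"translation":[0,0.24,-0.832],"twist":0,"gripper":0},{"translation":[0,0.304,-0.962],"twist":0,"gripper":0},{"translation":[0,0.304,-0.962],"twist":0,"gripper":0}]}}

```text
time_s: 11.5
eef_pos: [0.5315, 0.1678, 0.176]
ee_rot: [[0.034, 0.999, -0.002], [0.999, -0.034, 0.0], [0.0, -0.002, -1.0]]
force: [-5.9, 2.2, -2.1]
finger_gap: 0.0094
finger_force: 58.7
```

```bash
cat >> h.py <<'E'
def angles(f):
    p,d,W=cloud(f); x,y,z=np.moveaxis(W,-1,0); pi=p.astype(int); R,G,B=np.moveaxis(pi,-1,0)
    h=np.array([.7385,.163,.083]); ex=np.array([np.cos(.031),-np.sin(.031)])
    box=(d>0)&(x>.56)&(x<.75)&(y>.2)&(y<.29)&(z>.07)
    for n,m in(('green',box&(G>R+35)&(G>B+20)),('red',box&(R>G+70)&(R>B+70))):
        v,u=np.nonzero(m)
        if len(u)<8: print(n,len(u)); continue
        r=W[m]-h; a=-r[:,:2]@ex
        print(f,n,len(u),'px',u.min(),u.max(),v.min(),v.max(),'r',np.percentile(np.hypot(a,r[:,2]),[3,50,97]).round(4),'ang',np.percentile(np.arctan2(r[:,2],a),[3,25,50,75,97]).round(3),'mean',W[m].mean(0).round(4))
E
python3 - <<'E'
from h import *
angles('scene0'); angles('top0'); angles('top2');angles('w3')
for n in('wrist','scene','top'): snap(n,n+'4'); angles(n+'4')
o=manip.get_obs();print(o['force'],o['eef_pos'],o['time_s'],o['finger_gap'])
z=o['eef_pos'][2]+.0165-.083; xx=.7385-o['eef_pos'][0]; print('lid est',np.arctan2(z,xx)-.1297,np.hypot(z,xx))
s=cv2.imread('pics/scene4.png')[190:340,170:330]; w=cv2.imread('pics/wrist4.png')
out=np.zeros((600,800,3),np.uint8); out[:375,:400]=cv2.resize(s,None,fx=2.5,fy=2.5,interpolation=cv2.INTER_CUBIC); out[:300,400:]=cv2.resize(w,(400,300)); cv2.imwrite('pics/c4.png',out[:380])
E
```

```text
scene0 green 73 px 225 237 263 275 r [0.1366 0.1399 0.1425] ang [0.669 0.706 0.744 0.77  0.788] mean [0.6378 0.2575 0.1769]
scene0 red 62 px 248 257 292 301 r [0.1195 0.131  0.1399] ang [0.014 0.032 0.042 0.05  0.061] mean [0.6101 0.2422 0.0883]
top0 green 37 px 237 246 213 220 r [0.1356 0.1387 0.1404] ang [0.705 0.749 0.77  0.779 0.791] mean [0.641  0.2544 0.1786]
top0 red 62 px 254 259 235 246 r [0.1186 0.128  0.1386] ang [0.01  0.023 0.032 0.042 0.062] mean [0.6128 0.2425 0.0873]
top2 green 55 px 237 246 212 221 r [0.1346 0.1388 0.1406] ang [0.678 0.741 0.761 0.777 0.787] mean [0.6402 0.2537 0.1775]
top2 red 69 px 254 259 235 246 r [0.1172 0.1285 0.1391] ang [0.002 0.024 0.036 0.043 0.053] mean [0.6129 0.2422 0.0873]
w3 green 1393 px 599 639 54 109 r [0.1395 0.1412 0.1428] ang [0.666 0.68  0.698 0.722 0.747] mean [0.6335 0.255  0.1741]
w3 red 864 px 450 490 110 132 r [0.1182 0.1294 0.1404] ang [0.034 0.041 0.045 0.049 0.056] mean [0.6117 0.2431 0.0888]
wrist4 green 2802 px 558 626 47 107 r [0.136  0.1411 0.1427] ang [0.667 0.698 0.743 0.77  0.786] mean [0.6369 0.2559 0.1773]
wrist4 red 1223 px 462 508 105 134 r [0.1187 0.1321 0.1415] ang [0.354 0.381 0.386 0.389 0.395] mean [0.619  0.2428 0.1321]
scene4 green 83 px 225 237 262 275 r [0.1369 0.14   0.1427] ang [0.667 0.705 0.745 0.771 0.786] mean [0.6379 0.2577 0.1768]
scene4 red 63 px 242 252 278 287 r [0.1177 0.1328 0.1408] ang [0.345 0.374 0.38  0.384 0.393] mean [0.6182 0.2421 0.1315]
green 0
red 0
[-5.69255273  2.1891616  -3.46758989] [0.53091394 0.16783447 0.17488772] 11.65 0.009670707566039913
lid est 0.35149752999744033 0.23417914598690076
```

View pics/c4.png

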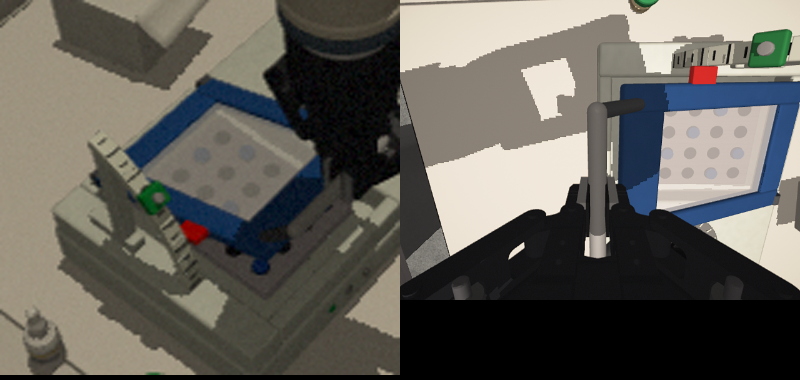

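The scene crop shows the red pointer (190,232) below the green index (152,198), and the wrist view shows the bar held firmly between the pads. The index spans 0.665–0.788 rad, so its centre is about 0.727. The lid is at about 0.345.

Emit:
{"name": "play_rows", "arguments": {"moves": [{"translation":[0,0.07,-0.128],"twist":0,"gripper":0},{"translation":[0,0.146,-0.25],"twist":0,"gripper":0},{"translation":[0,0.229,-0.37],"twist":0,"gripper":0},{"translation":[0,0.316,-0.485],"twist":0,"gripper":0},{"translation":[0,0.411,-0.595],"twist":0,"gripper":0},{"translation":[0,0.51,-0.7],"twist":0,"gripper":0},{"translation":[0,0.59,-0.78],"twist":0,"gripper":0},{"translation":[0,0.657,-0.84],"twist":0,"gripper":0},{"translation":[0,0.657,-0.84],"twist":0,"gripper":0},{"translation":[0,0.657,-0.84],"twist":0,"gripper":0}]}}

```text
time_s: 12.65
eef_pos: [0.5811, 0.1664, 0.2432]
ee_rot: [[0.033, 0.999, -0.007], [0.999, -0.033, 0.001], [0.0, -0.007, -1.0]]
force: [-19.2, 3.0, 12.6]
finger_gap: 0.0096
finger_force: 58.9
```

```bash
python3 - <<'E'
from h import *
for n in('wrist','scene','top'): snap(n,n+'5'); angles(n+'5')
o=manip.get_obs();print(o['force'],o['eef_pos'],o['time_s'],o['finger_gap'],o['finger_force'])
z=o['eef_pos'][2]+.0165-.083; xx=.7385-o['eef_pos'][0]; print('lid est',np.arctan2(z,xx)-.1297,np.hypot(z,xx))
s=cv2.imread('pics/scene5.png')[190:340,170:330]; w=cv2.imread('pics/wrist5.png')
out=np.zeros((600,800,3),np.uint8); out[:375,:400]=cv2.resize(s,None,fx=2.5,fy=2.5,interpolation=cv2.INTER_CUBIC); out[:300,400:]=cv2.resize(w,(400,300)); cv2.imwrite('pics/c5.png',out[:380])
E
```

```text
wrist5 green 981 px 398 432 74 113 r [0.134  0.141  0.1424] ang [0.675 0.727 0.764 0.782 0.789] mean [0.6391 0.2564 0.1785]
wrist5 red 636 px 403 434 109 133 r [0.1192 0.1336 0.1419] ang [0.706 0.732 0.736 0.74  0.744] mean [0.6424 0.2413 0.1717]
scene5 green 72 px 225 237 262 275 r [0.1356 0.1402 0.1425] ang [0.67  0.707 0.75  0.768 0.786] mean [0.6381 0.2583 0.1771]
scene5 red 22 px 234 239 261 266 r [0.1235 0.1375 0.1422] ang [0.71  0.724 0.731 0.738 0.742] mean [0.6398 0.2402 0.1733]
green 0
red 0
[-18.9452916    2.73600637  12.60089227] [0.58096323 0.166452   0.24310385] 12.8 0.009743758103962922 58.84493887424469
lid est 0.7126993878418956 0.2366574556627816
```

View pics/c5.png

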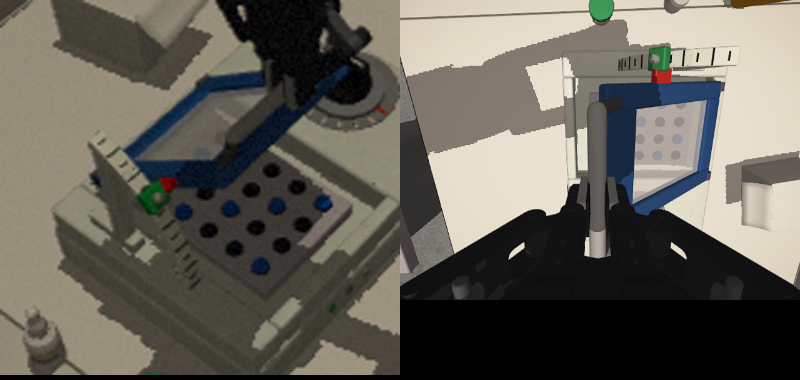

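The pointer is beside the index in both views, at its lower half: lid about 0.695, index about 0.727. I'll nudge it up and ease the radial force.

Emit:
{"name": "play_rows", "arguments": {"moves": [{"translation":[0,0.01,-0.02],"twist":0,"gripper":0},{"translation":[0,0.02,-0.045],"twist":0,"gripper":0},{"translation":[0,0.03,-0.065],"twist":0,"gripper":0},{"translation":[0,0.04,-0.085],"twist":0,"gripper":0},{"translation":[0,0.04,-0.085],"twist":0,"gripper":0},{"translation":[0,0.04,-0.085],"twist":0,"gripper":0},{"translation":[0,0.04,-0.085],"twist":0,"gripper":0},{"translation":[0,0.04,-0.085],"twist":0,"gripper":0},{"translation":[0,0.04,-0.085],"twist":0,"gripper":0}]}}

```text
time_s: 13.7
eef_pos: [0.5868, 0.1663, 0.2486]
ee_rot: [[0.033, 0.999, -0.002], [0.999, -0.033, 0.0], [0.0, -0.002, -1.0]]
force: [-5.1, 4.5, -4.6]
finger_gap: 0.0095
finger_force: 58.9
```

```bash
python3 - <<'E'
from h import *
for n in('wrist','scene'): snap(n,n+'6'); angles(n+'6')
# blue frame plane -> lid angle
p,d,W=cloud('wrist6'); pi=p.astype(int); x,y,z=np.moveaxis(W,-1,0)
b=(d>0)&(pi[...,2]>pi[...,0]+40)&(pi[...,2]>pi[...,1]+20)&(z>.09)&(x>.5)&(x<.76)&(y>.08)&(y<.25); q=W[b]
for _ in range(4):
    c=q.mean(0); n=np.linalg.svd(q-c,full_matrices=False)[2][2]; e=abs((q-c)@n); q=q[e<max(.002,2*np.median(e))]
n*=np.sign(n[2]); print('plane',len(q),n,np.arccos(n[2]))
o=manip.get_obs();print(o['force'],o['eef_pos'],o['qd'],o['time_s'],o['finger_gap'],o['finger_force'])
z=o['eef_pos'][2]+.0165-.083; xx=.7385-o['eef_pos'][0]; print('lid est',np.arctan2(z,xx)-.1297,np.hypot(z,xx))
E
```

```text
wrist6 green 899 px 385 418 76 113 r [0.134  0.1409 0.1423] ang [0.676 0.726 0.767 0.783 0.789] mean [0.6392 0.2564 0.1785]
wrist6 red 635 px 397 427 109 133 r [0.1191 0.133  0.1421] ang [0.739 0.766 0.77  0.773 0.778] mean [0.6455 0.2415 0.1748]
scene6 green 72 px 225 237 263 275 r [0.1366 0.1403 0.1421] ang [0.67  0.701 0.744 0.77  0.788] mean [0.6377 0.2582 0.177 ]
scene6 red 19 px 231 238 259 263 r [0.1225 0.137  0.1421] ang [0.741 0.765 0.771 0.773 0.776] mean [0.6438 0.2405 0.1764]
plane 13436 [ 0.66886684 -0.02017138  0.74310851] 0.7330925539061671
[-4.96734     4.76102732 -4.51613015] [0.58678377 0.16627456 0.24857645] [-0.01125296  0.00882927 -0.00793082 -0.0740431  -0.03061134  0.0126319 ] 13.8 0.009438211378441317 58.852863907814026
lid est 0.7464038910994797 0.23700136693495108
```

```bash
python3 -c "
from plant import manip
print(manip.close_job())"
```

```text
the job is handed in; nothing more can be done
None
```

I turned the timer knob back to its zero stop with the lid shut, then raised the lid to about 0.73 rad against a green index measured at about 0.727 rad. I handed the job in with the gripper still holding the handle; no verdict was returned.

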